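# Fit the beater to the mixer base and hold it pressed home

### The arm

A 6-joint arm with a two-finger parallel gripper is mounted at the origin on a cart in front of the work surface, level with it; the furniture and walls round the work are solid. World frame = base frame: x ahead of the robot, y to its left, z up, the work surface at z = 0. Lengths are in m, angles in rad, forces in N, time in s.
With the tool pointing down it reaches from about 0.225 to 0.875 m from the base axis. Payload 3.4 kg.
Tool frame: the origin (TCP) lies on the centre line of the jaws, within the pads' length; the fingertips stand 11 mm ahead of it and the grasp point (between the pads) lies 8 mm behind it; z points along the fingers, y is the direction in which the jaws open and shut (so a half turn about z gives the same grasp; the last joint's range is limited). The gripper opens to 85 mm and grips with 20 to 120 N. Pads are 22 mm wide; open, the fingers measure 114 mm over their backs; the gripper's body (76 mm by 85 mm) begins 54 mm behind the grasp point. The pads swing forward as they close: fully open they stand 13 mm farther back than shut.
Start: joints at [1.083, 0.276, 1.505, -0, 1.361, -0.121], TCP at [0.206, 0.537, 0.242] pointing down, gripper open.
Joint ranges: [-2.89, 2.89], [-0.75, 2.08], [0.22, 2.7], [-1.18, 4.32], [0.11, 2.71], [-2.7, 2.7]. Speed limits (rad/s): [2.57, 2.57, 3.14, 3.14, 3.14, 3.14].

### API

Orientations are given as a unit quaternion [w, x, y, z].
In Python, from rig import telemetry, capture, ctrl, look_for gives the robot as it stands.
- The arm moves only by the shell command python3 -m pendant 'ROWS' [FORCE]. ROWS is JSON, one flat list of numbers, 7 for each row, row after row: the shift along the tool's x, y, z in mm, then the turn, a rotation vector about the tool's x, y, z in rad, then the finger opening in mm, from 0 to 85.4. A call has 1 to 12 rows; each row shifts and turns the commanded pose from where the row before left it, along the tool's axes as they then stand; what a row does not reach is not made up. A row lasts 1/10 s, in which the tool goes at most 50 mm and 8.59 degrees, less where a joint would pass 70% of its speed; a pose out of reach is approached as far as the arm can. A call is refused whole if a number of a shift passes 50 or a number of a turn 0.15, either way. A call with a gripper value outside its range is refused whole. The fingers move at their own pace and stop on an object; FORCE is the grip in N (left out, the last holds). Time passes only in rows, so rows that do not move let the fingers close. It gives the time, the measured TCP pose, the force and the opening at its end, in the units of the state.
- telemetry.state(): the state, without advancing time (a new reading comes with each control period).
- capture(name): name is "side" or "top"; returns a dict with "color" (384x512x3 uint8, red, green, blue), "depth" (384x512 float32, m along the optical axis (not along the pixel's ray), 0 where there is no reading), "intrinsics" (3x3 intrinsics, pixels), "distortion" ([k1, k2, p1, p2, k3] as OpenCV has them; the pictures are not rectified), "camera_from_world" (4x4, takes a point from world to camera coordinates). Camera axes: x right, y down, z forward; pixel columns grow to the right and rows downward; lengths in m; the calibration is good to about 2 mm. A picture is of the moment at which its call begins.
- ctrl.hand_in(): hands the job in, once; it reports no verdict.
Trained networks look in a picture, given as the dict that the camera call returned (one of the last four; its "shot" number tells which), for a name from the list of things; names that differ only in an ending like _2 or _b are one class to them, and where a whole thing is asked for, a point or a joint stands for the part that bears it (a point fixed in the world has none). Each returns a list of dicts, best first, with "conf" (0 to 1); they miss things now and then, are a little off and sometimes report something else, mostly with a low value. They report only what shows in the picture. A call takes as long as a camera call.
- look_for(picture, query): "rect" ([left, top, width, height] in pixels, round what is visible of it).
The state is a dict: "time": time; "joint_pos": joint angles; "qd": joint speeds; "joint_efforts": joint torques, N m; "ee_pos": TCP position; "tool_rot": TCP orientation; "contact_force": force on the tool from outside, world axes, zero at the start; "torque": the same for the moment, N m; "gripper_width": finger opening in m.
Only numpy, scipy, OpenCV 4.12 (cv2) and the standard library are available. Lean on these libraries where they do the work, as an engineer would, in place of code of your own. Each camera call takes 0.05 s, during which the arm holds its last target. There are 200 camera calls.

### The job

On the mixer base, throw the black-knobbed lever over to the notch with the red mark so that its shutter uncovers the drive socket. Then take the beater out of its wooden stand by its grip, line its splines up with the cross-shaped socket, slide it in until its orange flange sits on the socket rim, and finish still gripping the beater and pressing it fully home against the ejector spring: do not let go at the end. Leave the things standing around where they are.

Things in the scene. Friction and masses are not known exactly. Their poses are not given: they have to be found in the camera images.
- mixer_base: White, fixed kitchen mixer base, 130 mm (x) by 170 mm (y), flat grey top 45 mm above its underside; origin at the centre of its underside, z up, on a wooden cover board. Its drive socket stands on the top at (0, -35 mm) and the lever's upright pivot at (0, +15 mm) of its frame, with a 60 mm index disc round it. Position and yaw vary.
- lever (a joint): Lever angle about its upright pivot, rad, + is counter-clockwise from above, -0.05 to 1.25. Near 0: unmarked notch, arm along the base's +y, its steel shutter disc covering the socket. 1.1: red-marked notch, socket clear. Friction holds it between; a sprung ball clicks it in and out of each notch over the last 0.2 rad (3 N at the knob). At angle q the knob is 60 mm from the pivot, towards (-sin q, cos q) in the base's frame.
- lever_knob (a point): Point on the axis of the lever's black upright knob (18 mm across cylinder), 16 mm below the knob's top and 25 mm above the flat arm it stands on. Knob top is 124 mm above the base's underside.
- drive: Bright metal splined drive socket of the mixer base, a 40 mm wide, 30 mm tall round tower with a dark collar and a cross-shaped (four-spline) hole, orange marks on the collar at the ends of the arms; it can turn about its upright axis but its geared motor resists (0.12 Nm). Origin on its axis at the tower's foot. Carries the sprung ejector pin.
- drive_mouth (a point): Centre of the socket's mouth at rim level, 75 mm above the base's underside; z up, x and y along the arms of the cross-shaped hole (8.5 mm wide, 23.5 mm end to end; alike every quarter turn; angle varies). Hole over 22 mm deep; from 10 mm down a sprung pin pushes the beater up with 4 N, 7 N when home. The shutter disc, when over it, is 38 mm across, 3 to 8 mm above the mouth.
- beater: Loose beater, 120 g, upright in its stand. Origin at the stem's lower tip, z up, x and y along its cross of splines (two bars 6 mm wide, 20 mm long, narrower in the lowest 3 mm). Orange flange, 30 mm wide, 22 to 26 mm up, stops on the socket rim when home. Wire loops in the x-z plane to 40 mm from the axis, 34 to 69 mm up. Meshes within 0.1 rad of the socket's arms, any quarter turn.
- beater_grip (a point): Middle of the beater's black upright grip tab, 95 mm above the stem's tip; the tab is 36 mm long along the beater's x, 14 mm thick along y, 42 mm tall (74 to 116 mm above the tip).
- beater_stand: Fixed dark wooden block, 76 by 76 by 30 mm, with one 25 mm round hole in the middle of its top in which the beater's stem stands loosely, hung on its flange; origin at the centre of its underside.
- ramekin: White ramekin, 78 mm across, 40 mm tall; bystander, origin under its centre.
- lemon_1: Lemon, 56 by 84 by 55 mm; bystander, origin under its centre.
- egg_cup: White egg cup, 49 mm across, 61 mm tall; bystander, origin under its centre.
- measuring_cup_3: Small metal measuring cup with handle, 50 by 110 by 31 mm; bystander, origin under its centre.

How it is judged:
By the outcome, as a careful person would: the job done as asked, in the order asked, and still so for the second after the job is handed in, while the arm keeps its last pose, push and grip.
It also fails if it takes over 54 s, if anything falls off the work surface, if the arm or the gripper's body presses on something with over 40 N, if the wrist force passes 120 N, or if a joint passes its speed limit or range.

## Working session

There is one attempt and no reset: what is moved stays moved. The work goes in short steps, Python scripts to look and compute and a shell command to move; the robot and the scene stay as the last step left them, time stands still between calls to the robot, and variables do not carry over. Pictures are saved under pics/ and viewed, about 8 in all and at most 12, crops included, and the job is handed in when it is done.

```bash
ls; mkdir -p pics; python3 - <<'E'
from rig import telemetry, capture, look_for
import cv2,numpy as np,pickle
print(telemetry.state())
ims=[]
for n in("side","top"):
    c=capture(n); pickle.dump(c,open(n+".pkl","wb")); ims.append(c)
    cv2.imwrite(f"pics/{n}0.png",cv2.cvtColor(c["color"],cv2.COLOR_RGB2BGR))
    M=np.linalg.inv(c["camera_from_world"]);print(n,M.round(3).tolist(),c["intrinsics"].tolist(),c["distortion"])
    for q in["mixer_base","lever","lever_knob","drive","beater","beater_grip","beater_stand","ramekin","lemon_1","egg_cup","measuring_cup_3"]:
        print(q,[(np.round(r["rect"]).tolist(),round(r["conf"],2)) for r in look_for(c,q)[:2]])
E
```

```text
pics
{'time': 0.0, 'joint_pos': array([ 1.08300260e+00,  2.76605755e-01,  1.50616047e+00,  1.50559770e-05,
        1.36070761e+00, -1.20993152e-01]), 'qd': array([ 0.00077491,  0.00111048,  0.00022798, -0.00011808, -0.00213601,
       -0.00173866]), 'joint_efforts': array([-4.02146525e-04, -4.16752017e+01, -2.45805538e+01,  1.11722516e-04,
        1.09579720e-02, -9.82318141e-06]), 'ee_pos': array([0.20596208, 0.53628651, 0.24142267]), 'tool_rot': array([-2.88931611e-04,  1.82375355e-01,  9.83228532e-01, -8.95145470e-04]), 'contact_force': array([ 0.06904985, -0.56319973, -0.65057953]), 'torque': array([-0.00810033,  0.04267579,  0.01580941]), 'gripper_width': 0.08525714024961713}
side [[0.984, -0.078, 0.159, 0.331], [-0.176, -0.537, 0.825, -0.904], [0.021, -0.84, -0.543, 0.75], [0.0, 0.0, 0.0, 1.0]] [[416.9730947802371, 0.0, 252.8885642308811], [0.0, 416.9730947802371, 195.21222704929028], [0.0, 0.0, 1.0]] [0.00547535 0.         0.         0.         0.        ]
mixer_base [([231.0, 147.0, 52.0, 65.0], 0.78)]
lever [([245.0, 145.0, 21.0, 39.0], 0.75)]
lever_knob [([247.0, 147.0, 21.
[... 532 characters left out ...]
6, 0.0, 261.5278155774066], [0.0, 358.8361528418586, 196.33400491045666], [0.0, 0.0, 1.0]] [-0.09316327  0.          0.          0.          0.        ]
mixer_base [([175.0, 165.0, 64.0, 52.0], 0.59)]
lever [([173.0, 179.0, 52.0, 25.0], 0.79), ([295.0, 192.0, 16.0, 25.0], 0.31)]
lever_knob [([177.0, 180.0, 49.0, 23.0], 0.96)]
drive [([284.0, 192.0, 31.0, 30.0], 0.45)]
beater [([297.0, 193.0, 10.0, 26.0], 0.67)]
beater_grip [([298.0, 193.0, 12.0, 23.0], 0.45)]
beater_stand [([282.0, 194.0, 33.0, 28.0], 0.78)]
ramekin [([125.0, 212.0, 30.0, 26.0], 0.6)]
lemon_1 [([126.0, 162.0, 30.0, 18.0], 0.78)]
egg_cup [([356.0, 169.0, 24.0, 19.0], 0.79)]
measuring_cup_3 [([346.0, 209.0, 41.0, 19.0], 0.87)]
```

```bash
python3 - <<'E'
import cv2
t=cv2.imread("pics/top0.png")[140:260,110:400]; s=cv2.imread("pics/side0.png")[120:345,190:350]
cv2.imwrite("pics/t1.png",cv2.resize(t,None,fx=2.75,fy=2.75,interpolation=cv2.INTER_CUBIC))
cv2.imwrite("pics/s1.png",cv2.resize(s,None,fx=2.6,fy=2.6,interpolation=cv2.INTER_CUBIC))
E
```

```text
(no output)
```

View pics/t1.png

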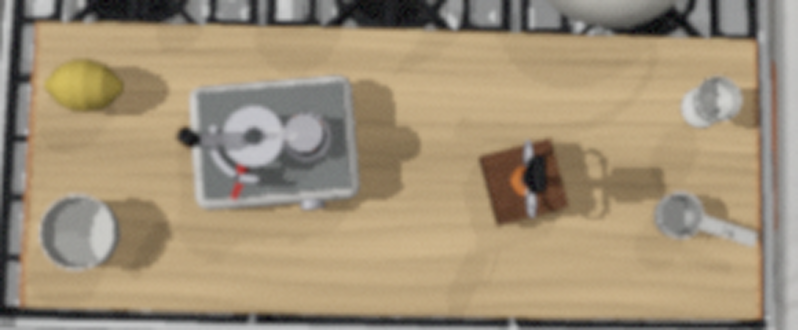

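View pics/s1.png

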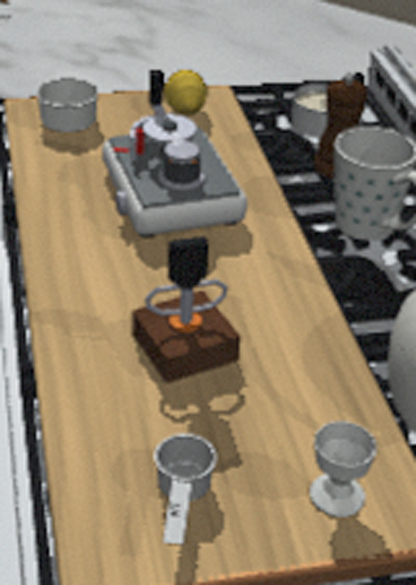

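Top view: the lever points left (+y) with its knob at crop (188,137). The red notch is at (240,178), on the robot's side. The shutter is over the socket at (303,133). The beater stands in the block at (535,175), and the bystanders are well clear. Next I measure from depth.

```bash
cat > h.py <<'E'
import cv2,numpy as np,pickle
from rig import telemetry,capture,look_for
def grab(n,name=None):
    c=capture(n); pickle.dump(c,open(n+".pkl","wb"))
    if name: cv2.imwrite(f"pics/{name}.png",cv2.cvtColor(c["color"],cv2.COLOR_RGB2BGR))
    return c
def cloud(c):
    h,w=c["depth"].shape; v,u=np.mgrid[:h,:w].astype(np.float32)
    p=cv2.undistortPoints(np.stack([u,v],-1).reshape(-1,1,2),c["intrinsics"],c["distortion"]).reshape(h,w,2)
    d=c["depth"]; P=np.dstack([p*d[...,None],d]); M=np.linalg.inv(c["camera_from_world"])
    W=P@M[:3,:3].T+M[:3,3]; W[d==0]=np.nan; return W
def rect(P):
    (x,y),(a,b),t=cv2.minAreaRect((P[:,:2]*1000).astype(np.float32)); return [round(q,1) for q in(x,y,a,b,t)]
def rays(c,uv):
    p=cv2.undistortPoints(np.array(uv,np.float32).reshape(-1,1,2),c["intrinsics"],c["distortion"]).reshape(-1,2)
    M=np.linalg.inv(c["camera_from_world"]); return M[:3,3],np.c_[p,np.ones(len(p))]@M[:3,:3].T
def hit(c,uv,z):
    o,d=rays(c,uv); return o+d*((z-o[2])/d[:,2])[:,None]
E
python3 - <<'E'
from h import *
for n in("top","side"):
    c=pickle.load(open(n+".pkl","rb")); W=cloud(c); z=W[...,2]
    if n=="top": print("board",np.nanmedian(z[150:240,245:275]), np.nanstd(z[150:240,245:275]))
    zb=np.nanmedian(z[150:240,245:275]) if n=="top" else zb
    sel=lambda lo,hi,bx:W[(z>zb+lo)&(z<zb+hi)&(W[...,0]>bx[0])&(W[...,0]<bx[1])&(W[...,1]>bx[2])&(W[...,1]<bx[3])]
    B=(.3,.56,.04,.34); S=(.3,.5,-.25,-.03)
    for nm,lo,hi,b in[("base",.03,.052,B),("shutter/tower",.07,.09,B),("knob",.10,.135,B),("stand",.015,.033,S),("grip",.085,.14,S),("loops",.04,.08,S)]:
        P=sel(lo,hi,b); 
        if len(P)>2: print(n,nm,len(P),"rect",rect(P),"mean",P.mean(0).round(4),"z",np.percentile(P[:,2],[5,50,95]).round(4))
E
```

```text
board 0.07011827417705685 0.004269390931179366
top base 1276 rect [499.3, 199.0, 122.7, 323.1, 15.8] mean [0.5024 0.1311 0.113 ] z [0.1037 0.1142 0.1188]
top shutter/tower 627 rect [533.0, 137.3, 68.5, 119.7, 27.8] mean [0.5325 0.1361 0.1525] z [0.1453 0.153  0.157 ]
top knob 42 rect [529.4, 204.1, 15.9, 14.6, 27.9] mean [0.5285 0.2032 0.1896] z [0.1745 0.1919 0.1956]
top stand 264 rect [486.6, -137.2, 46.9, 76.1, 15.2] mean [ 0.4795 -0.1322  0.0996] z [0.096  0.0999 0.1024]
top grip 54 rect [491.3, -131.7, 17.2, 15.9, 2.0] mean [ 0.4915 -0.1318  0.1867] z [0.1642 0.1922 0.1964]
top loops 29 rect [481.2, -133.5, 36.7, 5.4, 11.1] mean [ 0.4766 -0.1342  0.1326] z [0.1156 0.1363 0.1479]
side base 796 rect [477.1, 192.4, 86.5, 327.2, 18.5] mean [0.501  0.1156 0.1113] z [0.102  0.1129 0.1187]
side shutter/tower 352 rect [533.8, 137.0, 69.0, 123.6, 27.0] mean [0.5326 0.1281 0.1507] z [0.1421 0.1519 0.156 ]
side knob 50 rect [530.2, 201.3, 14.6, 15.8, 77.1] mean [0.5297 0.1985 0.1838] z [0.1713 0.1845 0.1938]
side stand 367 rect [485.0, -138.5, 44.8, 80.4, 14.7] mean [ 0.4792 -0.1445  0.0974] z [0.0877 0.0988 0.1018]
side grip 126 rect [491.8, -136.7, 16.7, 15.8, 8.5] mean [ 0.4911 -0.1395  0.1771] z [0.1573 0.1778 0.1937]
side loops 84 rect [482.3, -137.3, 11.5, 35.1, 82.8] mean [ 0.4838 -0.1374  0.1308] z [0.1142 0.1312 0.1475]
```

```bash
python3 - <<'E'
from h import *
pts=[]
for n in("top","side"):
    c=pickle.load(open(n+".pkl","rb")); W=cloud(c); x,y,z=W[...,0],W[...,1],W[...,2]
    box=(x>.42)&(x<.62)&(y>.04)&(y<.24)
    m=((z>.095)&(z<.135)&box)
    P=W[m]; print(n,"base top",rect(P), rect(W[(z>.108)&(z<.121)&box]))
    P=W[(z>.141)&box&(z<.162)]; 
    a=P[P[:,1]<.115]; b=P[(P[:,1]>.125)&(P[:,1]<.19)]
    print("sh",len(a),a.mean(0).round(4),cv2.minEnclosingCircle((a[:,:2]*1000).astype(np.float32)),"all",cv2.minEnclosingCircle((P[:,:2]*1000).astype(np.float32)))
    P=W[(z>.185)&box]; print("knob top",len(P),P.mean(0).round(4), cv2.minEnclosingCircle((P[:,:2]*1000).astype(np.float32)))
c=pickle.load(open("top.pkl","rb"))
uv=[(x/2.75+110-.3,y/2.75+140-.3) for x,y in[(192,90),(350,75),(357,193),(203,208)]]
H=hit(c,uv,.113);print(H.round(3),H.mean(0))
W=cloud(c)
for v in range(164,220,2): print(v,' '.join(f"{int(1000*k) if k==k else 0:3d}" for k in W[v,172:242:2,2]))
E
```

```text
top base top [533.8, 130.0, 137.6, 171.5, 5.2] [534.6, 130.2, 128.0, 164.7, 6.0]
sh 173 [0.5392 0.0949 0.1521] ((540.3475952148438, 95.40447998046875), 20.100061416625977) all ((534.7320556640625, 138.21212768554688), 62.543888092041016)
knob top 35 [0.5292 0.2037 0.1923] ((529.1373291015625, 204.18545532226562), 8.25427532196045)
side base top [533.7, 124.3, 136.3, 165.5, 4.2] [536.5, 126.1, 123.1, 163.7, 5.0]
sh 123 [0.5393 0.089  0.1495] ((539.8822021484375, 92.55545806884766), 21.003530502319336) all ((532.4134521484375, 136.64198303222656), 64.95890045166016)
knob top 24 [0.5293 0.1993 0.1906] ((528.6483154296875, 202.06005859375), 9.301764488220215)
[[0.587 0.215 0.113]
 [0.607 0.052 0.113]
 [0.484 0.042 0.113]
 [0.465 0.199 0.113]] [0.53567572 0.12679449 0.113     ]
164  68  70  71  68  71  68  69  70  67  64  70  68  68  70  69  70  66  70  72  66  70  66  69  68  70  68  74  70  71  71  71  69  66  69  68
166  71  71  71  70  70  68  66  70  69  67  69  69  69  69  68  66  67  68  71  69  72  71  68  70  71  67  69  69  66  71  66  71  70  72  72
168  71  70  68  71  69  66 
[... 3015 characters left out ...]
  69 110 111 113 115 115 115 119 118 116 116 115 113 113 115 118 114 110 110 107 108 109 108 106 111 108 107 108 107 105  70
212  68  71  68  69  68 109 115 116 118 112 111 119 109 108 107 107 109 105 105 107 106 104 108 111 104 100 106 102 100  98  96   0  74  67  69
214  69  68  72  67  69 108 107 106 108 108 108 109 102 105 105 105 102 100 100  92  71  68  70  70 102 107 104 103  70  75  71  69  66  70  72
216  68  68  71  71  71  72  71  98  86  68  69  66  71  67  68  71  71  69  67  70  69  70  69  71  89  82  69  71  72  68  70  70  72  70  69
218  67  70  66  70  70  68  75  68  69  70  68  71  73  70  67  65  68  72  70  72  71  69  70  68  71  72  71  69  67  71  69  69  71  72  73
```

```bash
python3 -m pendant '[-35,-16.3,0,0,0,0,85,-35,-16.3,0,0,0,0,85,-35,-16.3,0,0,0,0,85,-35,-16.3,0,0,0,0,85,-35,-16.3,0,0,0,0,85,-35,-16.3,0,0,0,0,85,-35,-16.3,0,0,0,0,85,-35,-16.3,0,0,0,0,85,-35,-16.3,0,0,0,0,70,-35,-16.3,0,0,0,0,60,-35,-16.3,0,0,0,0,50,-35,-16.3,0,0,0,0,44]' 30
python3 -m pendant '[0,0,0,0,0,0.11,44,0,0,0,0,0,0.11,44,0,0,0,0,0,0.11,44,0,0,0,0,0,0.11,44,0,0,0,0,0,0.11,44,0,0,0,0,0,0.11,44,0,0,0,0,0,0.11,44,0,0,0,0,0,0.11,44,0,0,0,0,0,0.11,44,0,0,0,0,0,0.11,44,0,0,0,0,0,0,44]'
cat >> h.py <<'E'
from scipy.spatial.transform import Rotation as Rt
def R():
    q=telemetry.state()["tool_rot"]; return Rt.from_quat(np.r_[q[1:],q[0]])
def go(target,yang=None):
    s=telemetry.state(); r=R().as_matrix(); d=r.T@(np.array(target)-s["ee_pos"])*1000
    print("t",round(s["time"],2),"ee",(s["ee_pos"]*1000).round(1),"tool shift mm",d.round(1),"yaw y-axis",np.arctan2(r[1,1],r[0,1]).round(3),"z",r[:,2].round(3),"f",s["contact_force"].round(1),"w",round(s["gripper_width"]*1000,1), "j", s["joint_pos"].round(2))
    if yang is not None:
        # turn about tool z to bring tool y axis to world angle yang (mod pi), plus levelling
        a=[]
        for k in(0,np.pi):
            y=np.array([np.cos(yang+k),np.sin(yang+k),0]);z=np.array([0,0,-1.]);T=np.c_[np.cross(y,z),y,z]
            a.append(Rt.from_matrix(r.T@T).as_rotvec().round(3).tolist())
        print("rotvec options",a)
E
python3 -c "
from h import *
go([.529,.203,.171],.1)"
```

```text
time: 2.4
ee_pos: [0.5291, 0.2023, 0.2424]
tool_rot: [0.0, 0.182, 0.983, 0.0]
contact_force: [1.1, -0.3, 0.4]
gripper_width: 0.0442
time: 3.5
ee_pos: [0.5281, 0.2036, 0.2423]
tool_rot: [-0.0, 0.669, 0.743, 0.0]
contact_force: [0.7, -0.5, 0.2]
gripper_width: 0.0439
t 3.5 ee [528.1 203.6 242.3] tool shift mm [-0.7  0.8 71.3] yaw y-axis 0.104 z [-0.  0. -1.] f [ 0.7 -0.5  0.2] w 43.9 j [0.24 0.26 1.52 0.   1.36 0.14]
rotvec options [[0.0, -0.0, 0.004], [0.0, 0.0, -3.137]]
```

```bash
python3 -m pendant '[-0.7,0.8,18,0,0,0,44,0,0,18,0,0,0,44,0,0,18,0,0,0,44,0,0,11,0,0,0,44,0,0,6,0,0,0,44,0,0,0,0,0,0,44,0,0,0,0,0,0,5,0,0,0,0,0,0,5,0,0,0,0,0,0,5,0,0,0,0,0,0,5,0,0,0,0,0,0,5,0,0,0,0,0,0,5]' 30; python3 -c "
from h import *
c=grab('side'); cv2.imwrite('pics/s2.png',cv2.resize(cv2.cvtColor(c['color'][100:230,190:330],4),None,fx=4,fy=4,interpolation=2))
go([.529,.203,.171],.1)"
```

```text
time: 4.7
ee_pos: [0.5298, 0.2033, 0.1722]
tool_rot: [0.001, 0.669, 0.743, 0.001]
contact_force: [1.2, 1.1, 4.3]
gripper_width: 0.017
t 4.75 ee [529.8 203.3 172.2] tool shift mm [-0.2 -0.9  1.2] yaw y-axis 0.104 z [ 0.002  0.001 -1.   ] f [1.  0.9 4.9] w 17.4 j [0.24 0.31 1.64 0.   1.19 0.14]
rotvec options [[0.002, -0.001, 0.004], [0.001, 0.004, -3.138]]
```

View pics/s2.png

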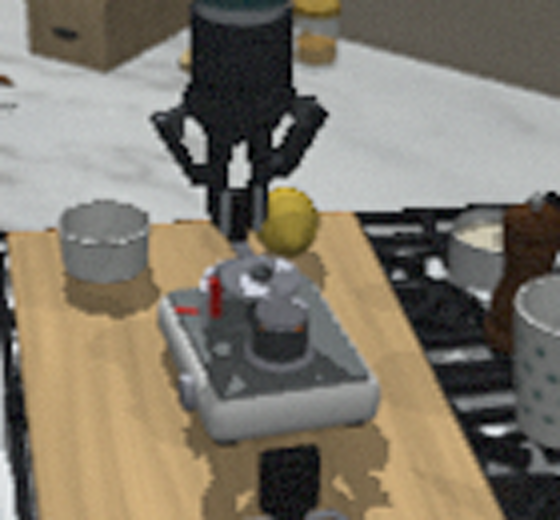

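Knob is gripped (17 mm). Next I sweep it along the arc.

```bash
python3 -m pendant '[-0.36,-6.59,0,0,0,-0.11,5,-0.36,-6.59,0,0,0,-0.11,5,-0.36,-6.59,0,0,0,-0.11,5,-0.36,-6.59,0,0,0,-0.11,5,-0.36,-6.59,0,0,0,-0.11,5,-0.36,-6.59,0,0,0,-0.11,5,-0.36,-6.59,0,0,0,-0.11,5,-0.36,-6.59,0,0,0,-0.11,5,-0.36,-6.59,0,0,0,-0.11,5,-0.36,-6.59,0,0,0,-0.11,5,0,0,0,0,0,0,5,0,0,0,0,0,0,5]'; python3 -c "
from h import *
go([.535-.060*np.sin(1.2),.1435+.06*np.cos(1.2),.171],1.2)"
```

```text
time: 5.95
ee_pos: [0.4817, 0.1644, 0.1721]
tool_rot: [0.003, 0.182, 0.983, 0.0]
contact_force: [4.6, -0.7, 2.4]
gripper_width: 0.0173
t 5.95 ee [481.7 164.4 172.1] tool shift mm [ 2.7 -0.2  1.1] yaw y-axis 1.204 z [ 0.006 -0.    -1.   ] f [ 4.6 -0.7  2.4] w 17.3 j [ 0.19  0.23  1.76 -0.    1.15 -1.01]
rotvec options [[0.002, 0.005, 0.004], [-0.008, 0.003, -3.138]]
```

```bash
python3 -m pendant '[0,0,0,0,0,0,40,0,0,0,0,0,0,40,0,0,0,0,0,0,40,0,0,-20,0,0,0,40,0,0,-30,0,0,0,40,0,0,-40,0,0,0,40,0,-40,0,0,0,0,40,0,-45,0,0,0,0,60,0,-45,0,0,0,0,60,0,-45,0,0,0,0,60,0,-45,0,0,0,0,60,0,0,0,0,0,0,60]'; python3 - <<'E'
from h import *
go([.49,-.134,.25])
a=grab("top");b=grab("side")
for n,c in(("top",a),("side",b)):
    W=cloud(c); x,y,z=W[...,0],W[...,1],W[...,2]
    P=W[(x>.42)&(x<.62)&(y>.04)&(y<.24)&(z>.175)];print(n,"knob",len(P),P.mean(0).round(4) if len(P) else 0)
    P=W[(x>.50)&(x<.58)&(y>.04)&(y<.118)&(z>.135)&(z<.155)];print(n,"tower",len(P),P.mean(0).round(4),cv2.minEnclosingCircle((P[:,:2]*1000).astype(np.float32)))
    P=W[(x>.42)&(x<.53)&(y>.1)&(y<.24)&(z>.165)];print("..",len(P),P.mean(0).round(4) if len(P) else 0)
t=cv2.cvtColor(a["color"][155:225,165:250],4);s=cv2.cvtColor(b["color"][140:215,225:290],4)
t=cv2.resize(t,(640,527),interpolation=2);cv2.imwrite("pics/t3.png",t)
s=cv2.resize(s,(520,600),interpolation=2);cv2.imwrite("pics/s3.png",s)
E
```

```text
time: 7.15
ee_pos: [0.3978, -0.0445, 0.261]
tool_rot: [-0.001, 0.186, 0.983, -0.001]
contact_force: [0.6, 0.6, 1.0]
gripper_width: 0.0599
t 7.15 ee [397.8 -44.5 261. ] tool shift mm [-118.5  -49.6   11. ] yaw y-axis 1.197 z [-0.002 -0.002 -1.   ] f [0.6 0.6 1. ] w 59.9 j [-0.28 -0.    1.8  -0.    1.35 -1.48]
top knob 45 [0.4779 0.1644 0.1919]
top tower 149 [0.5416 0.0968 0.1449] ((549.8025512695312, 101.39240264892578), 31.541406631469727)
.. 47 [0.4777 0.1642 0.191 ]
side knob 45 [0.4787 0.1594 0.1857]
side tower 140 [0.5421 0.0947 0.1437] ((549.0625610351562, 100.4614486694336), 32.46797180175781)
.. 60 [0.4788 0.1589 0.1818]
```

View pics/t3.png

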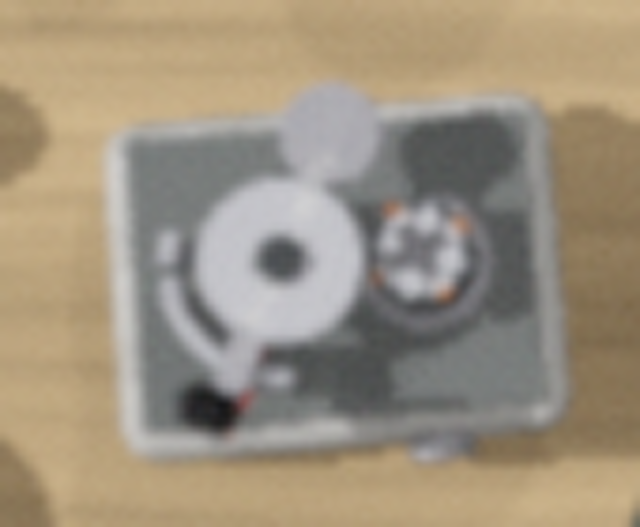

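View pics/s3.png

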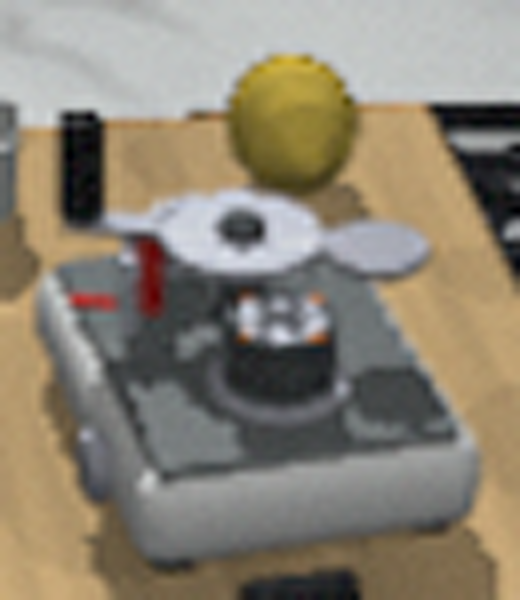

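Lever now sits in the red notch (knob crop (212,405), red mark next to it). The socket is clear, with orange marks at top crop (390,208), (463,226), (445,295) and (376,276). Now I measure the socket angle and the beater.

```bash
python3 - <<'E'
from h import *
for n in("top","side"):
    c=pickle.load(open(n+".pkl","rb")); W=cloud(c); x,y,z=W[...,0],W[...,1],W[...,2]
    S=(x>.4)&(x<.58)&(y>-.23)&(y<-.05)
    for nm,lo,hi in[("stand",.09,.105),("grip",.15,.2),("griptop",.18,.2),("loops",.11,.15)]:
        P=W[S&(z>lo)&(z<hi)]; k=np.linalg.svd((P-P.mean(0))[:,:2],full_matrices=False)[2][0]
        print(n,nm,len(P),rect(P),P.mean(0).round(4),"pca ang",np.arctan2(k[1],k[0]).round(3),P[:,2].max())
    hsv=cv2.cvtColor(c["color"],cv2.COLOR_RGB2HSV)
    m=((hsv[...,0]<20)&(hsv[...,1]>95)&(hsv[...,2]>90)&(x>.5)&(x<.58)&(y>.06)&(y<.13)&(z>.12)).astype(np.uint8)
    k,l,st,ce=cv2.connectedComponentsWithStats(m)
    # weighted centroid at rim level
    w=np.clip(hsv[...,1].astype(float)-70,0,None)
    ps=[]
    for i in range(1,k):
        v,u=np.nonzero(l==i); ww=w[v,u]; uv=(u@ww/ww.sum(),v@ww/ww.sum()); h=hit(c,[uv],.145)[0]*1000; ps.append(h[:2]); print(n,len(u),np.round(uv,1),h.round(1))
    if len(ps)>1:
        p=np.array(ps); ctr=p.mean(0); print(ctr.round(1),[round(float(np.arctan2(*(q-ctr)[::-1])%(np.pi/2)),3) for q in p])
E
```

```text
top stand 515 [500.8, -133.1, 75.9, 76.8, 15.6] [ 0.5008 -0.1308  0.1003] pca ang 1.286 0.1047235546680827
top grip 109 [500.7, -131.6, 36.0, 16.4, 0.3] [ 0.4998 -0.1309  0.1848] pca ang -3.072 0.1968123309201254
top griptop 79 [501.3, -133.2, 34.7, 13.7, 2.9] [ 0.5001 -0.1325  0.1927] pca ang -3.092 0.1968123309201254
top loops 49 [500.8, -128.5, 76.0, 13.6, 3.4] [ 0.4968 -0.1327  0.134 ] pca ang -3.074 0.14975380886798728
side stand 639 [501.4, -134.2, 77.5, 79.5, 15.5] [ 0.5001 -0.1434  0.0988] pca ang 2.75 0.10453399809123376
side grip 271 [501.7, -137.3, 36.9, 19.5, 7.1] [ 0.5005 -0.1393  0.1751] pca ang -3.124 0.19535649381959508
side griptop 114 [501.2, -136.0, 35.1, 16.8, 7.1] [ 0.5004 -0.138   0.1886] pca ang -3.094 0.19535649381959508
side loops 174 [501.9, -137.8, 74.7, 13.6, 1.5] [ 0.501  -0.1366  0.1298] pca ang -3.075 0.14962081116288628
side 1 [264. 177.] [556.8 105.4 145. ]
side 1 [255. 182.] [526.2  81.7 145. ]
side 2 [264.5 182. ] [552.8  77.9 145. ]
[545.3  88.3] [0.976, 0.335, 0.625]
```

```bash
python3 - <<'E'
from h import *
def rep(n,uv):
    c=pickle.load(open(n+".pkl","rb")); p=hit(c,uv,.145)[:,:2]*1000; q=p.mean(0)
    print(n,p.round(1).tolist(),"ctr",q.round(1),[round(float(np.arctan2(*(r-q)[::-1])%(np.pi/2)),3) for r in p])
T=np.array([(390,208),(463,226),(445,295),(376,276)])/7.53+[165,155]-.45
S=np.array([(246,298),(317,297),(322,337),(241,337)])/8+[225,140]-.45
rep("top",T);rep("side",S)
for n,g in(("top",T),("side",S)):
    c=pickle.load(open(n+".pkl","rb")); f=c["color"].astype(float); r=np.clip(f[...,0]-f[...,2]-20,0,None)
    o=[]
    for u,v in g:
        u0,v0=int(round(u)),int(round(v)); vv,uu=np.mgrid[v0-2:v0+3,u0-2:u0+3]; w=r[vv,uu]
        print(w.max(),end=" ");o.append(((uu*w).sum()/w.sum(),(vv*w).sum()/w.sum()))
    rep(n,o)
    # rim circle: mean of bright/dark tower at rim level
    W=cloud(c);m=(abs(W[...,0]-.54)<.024)&(abs(W[...,1]-.094)<.024)&(W[...,2]>.139)&(W[...,2]<.152)
    P=W[m];print("rim",len(P),P.mean(0).round(4),cv2.minEnclosingCircle((P[:,:2]*1000).astype(np.float32)))
E
```

```text
top [[556.6, 106.4], [550.5, 79.6], [525.0, 85.3], [531.4, 110.7]] ctr [540.9  95.5] [0.608, 0.545, 0.569, 0.558]
side [[532.3, 110.0], [557.7, 107.1], [553.9, 79.5], [525.6, 83.6]] ctr [542.4  95.1] [0.594, 0.667, 0.639, 0.601]
25.0 25.0 26.0 3.0 top [[556.1, 106.0], [551.1, 80.4], [525.1, 85.4], [530.8, 110.0]] ctr [540.8  95.4] [0.603, 0.601, 0.571, 0.6]
rim 131 [0.5399 0.0956 0.1448] ((539.68603515625, 96.75487518310547), 21.13653564453125)
15.0 50.0 71.0 47.0 side [[532.2, 113.5], [557.6, 105.9], [552.2, 78.3], [526.2, 82.6]] ctr [542.1  95.1] [0.493, 0.607, 0.543, 0.668]
rim 104 [0.5398 0.0941 0.144 ] ((538.0032958984375, 96.99786376953125), 25.910400390625)
```

```bash
python3 -m pendant '[-32.1,-11.3,0,0,0,0,60,-32.1,-11.3,0,0,0,0,60,-32.1,-11.3,0,0,0,0,60,-32.1,-11.3,0,0,0,0,60,0,0,0,0,0,-0.11,50,0,0,0,0,0,-0.11,44,0,0,0,0,0,-0.11,44,0,0,0,0,0,-0.1,44,0,0,0,0,0,0,44]'; python3 -c "
from h import *
go([.501,-.1335,.167],1.63)"
```

```text
time: 8.15
ee_pos: [0.5046, -0.1269, 0.2608]
tool_rot: [-0.0, -0.033, 0.999, 0.001]
contact_force: [-0.3, -0.2, 0.8]
gripper_width: 0.044
t 8.15 ee [ 504.6 -126.9  260.8] tool shift mm [ 3.9 -6.5 93.8] yaw y-axis 1.637 z [-0.001  0.001 -1.   ] f [-0.3 -0.2  0.8] w 44.0 j [-0.38  0.18  1.58  0.    1.38 -2.02]
rotvec options [[0.001, -0.001, 0.007], [0.001, 0.002, -3.135]]
```

```bash
python3 -m pendant '[3.9,-6.5,20,0,0,0,44,0,0,25,0,0,0,44,0,0,25,0,0,0,44,0,0,15,0,0,0,44,0,0,8.5,0,0,0,44,0,0,0,0,0,0,44,0,0,0,0,0,0,30]' 30; python3 -m pendant '[0,0,0,0,0,0,5,0,0,0,0,0,0,5,0,0,0,0,0,0,5,0,0,0,0,0,0,5,0,0,0,0,0,0,5]' 60;python3 - <<'E'
from h import *
go([.501,-.1335,.167],1.63)
c=grab("side");a=grab("top");s=cv2.cvtColor(c["color"][150:275,200:330],4)
cv2.imwrite("pics/s4.png",cv2.resize(s,None,fx=4,fy=4,interpolation=2))
E
```

```text
time: 8.85
ee_pos: [0.5012, -0.1352, 0.1683]
tool_rot: [0.0, -0.032, 0.999, -0.0]
contact_force: [-0.2, -0.8, 1.0]
gripper_width: 0.0306
time: 9.35
ee_pos: [0.501, -0.1357, 0.1686]
tool_rot: [0.001, -0.031, 1.0, -0.0]
contact_force: [0.2, 0.9, 5.1]
gripper_width: 0.0134
t 9.35 ee [ 501.  -135.7  168.6] tool shift mm [-0.1  2.2  1.6] yaw y-axis 1.634 z [ 0.002 -0.    -1.   ] f [0.2 0.9 5.1] w 13.4 j [-0.4   0.25  1.74  0.    1.15 -2.03]
rotvec options [[-0.0, 0.002, 0.004], [-0.003, -0.001, -3.138]]
```

View pics/s4.png

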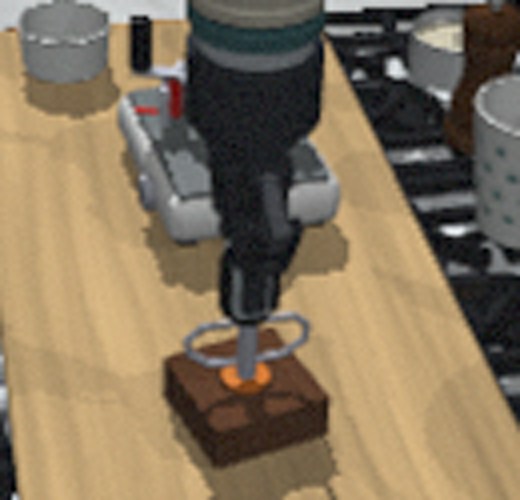

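Beater is gripped on its tab (13.4 mm), standing straight with loops clear. Lift it and carry it over.

```bash
python3 -m pendant '[0,0,-10,0,0,0,5,0,0,-25,0,0,0,5,0,0,-35,0,0,0,5,0,0,-35,0,0,0,5,0,0,0,0,0,-0.11,5,0,0,0,0,0,-0.11,5,0,0,0,0,0,-0.11,5,0,0,0,0,0,-0.11,5,0,0,0,0,0,-0.1,5,0,0,0,0,0,0,5]'; python3 - <<'E'
from h import *
go([.5405,.0945,.275],2.17)
E
```

```text
time: 10.45
ee_pos: [0.5, -0.1355, 0.2726]
tool_rot: [-0.001, -0.297, 0.955, 0.0]
contact_force: [-0.7, 0.2, -1.3]
gripper_width: 0.0133
t 10.45 ee [ 500.  -135.5  272.6] tool shift mm [-163.8  166.5   -2.4] yaw y-axis 2.174 z [-0.001  0.    -1.   ] f [-0.7  0.2 -1.3] w 13.3 j [-0.4   0.17  1.57 -0.    1.4  -2.57]
rotvec options [[0.001, -0.001, 0.004], [0.001, 0.001, -3.138]]
```

```bash
python3 -m pendant '[-20.5,20.8,0,0,0,0,5,-20.5,20.8,0,0,0,0,5,-20.5,20.8,0,0,0,0,5,-20.5,20.8,0,0,0,0,5,-20.5,20.8,0,0,0,0,5,-20.5,20.8,0,0,0,0,5,-20.5,20.8,0,0,0,0,5,-20.3,20.8,0,0,0,0,5,0,0,0,0,0,0,5,0,0,0,0,0,0,5]'; python3 - <<'E'
from h import *
go([.5405,.0945,.212],2.17)
c=grab("side");a=grab("top")
# project TCP axis points: compare stem/flange position
for n,k in(("side",c),("top",a)):
    W=cloud(k);x,y,z=W[...,0],W[...,1],W[...,2]
    B=(abs(x-.54)<.06)&(abs(y-.095)<.06)
    for nm,lo,hi in(("loops",.212,.245),("stem",.185,.2),("flange",.197,.211)):
        P=W[B&(z>lo)&(z<hi)]
        if len(P)>3: print(n,nm,len(P),rect(P),P.mean(0).round(4))
    f=k["color"].astype(int);m=B&(f[...,0]-f[...,2]>70)&(z>.19)
    P=W[m]; 
    if len(P): print(n,"orange",len(P),P.mean(0).round(4),P.min(0).round(4),P.max(0).round(4))
s=cv2.cvtColor(c["color"][110:210,215:315],4)
t=cv2.cvtColor(a["color"][145:245,165:265],4)
cv2.imwrite("pics/s5.png",np.hstack([cv2.resize(s,(400,400),interpolation=2),cv2.resize(t,(400,400),interpolation=2)]))
E
```

```text
time: 11.45
ee_pos: [0.5407, 0.0946, 0.2725]
tool_rot: [-0.001, -0.297, 0.955, -0.0]
contact_force: [-0.6, -0.3, -0.5]
gripper_width: 0.0138
t 11.45 ee [540.7  94.6 272.5] tool shift mm [ 0.1 -0.  60.5] yaw y-axis 2.174 z [-0.001 -0.001 -1.   ] f [-0.6 -0.3 -0.5] w 13.8 j [ 0.05  0.22  1.51 -0.    1.42 -2.13]
rotvec options [[-0.0, -0.001, 0.004], [0.002, -0.0, -3.138]]
side loops 102 [541.6, 93.1, 77.5, 13.4, 32.5] [0.5404 0.0926 0.2287]
side stem 27 [510.4, 114.7, 12.2, 91.3, 45.2] [0.5367 0.0905 0.1926]
side flange 48 [539.9, 93.5, 27.4, 26.3, 87.6] [0.5393 0.0895 0.2059]
side orange 30 [0.54   0.0907 0.2069] [0.5268 0.0821 0.2047] [0.5533 0.1014 0.2098]
top flange 5 [528.2, 91.3, 3.3, 13.8, 24.4] [0.5281 0.0927 0.2074]
top orange 1 [0.5046 0.0792 0.3997] [0.5046 0.0792 0.3997] [0.5046 0.0792 0.3997]
```

View pics/s5.png

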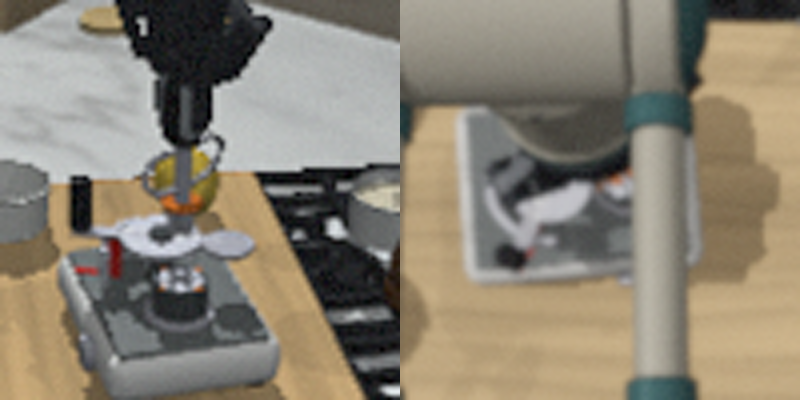

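Side view (left half): the flange at (183,203) hangs over the socket at (180,275). The arm blocks the top view. I lower to just above the rim and compare from near.

```bash
python3 -m pendant '[0,0,12,0,0,0,5,0,0,12,0,0,0,5,0,0,8,0,0,0,5,0,0,0,0,0,0,5,0,0,0,0,0,0,5]'; python3 - <<'E'
from h import *
go([.5405,.0945,.2355],2.17)
c=grab("side")
s=cv2.cvtColor(c["color"][145:200,230:300],4)
cv2.imwrite("pics/s6.png",cv2.resize(s,(770,605),interpolation=2)[:600])
def px(P): 
    M=c["camera_from_world"]; r=cv2.projectPoints(np.array(P,float),cv2.Rodrigues(M[:3,:3])[0],M[:3,3],c["intrinsics"],c["distortion"])[0].reshape(-1,2)
    return ((r+.5-[230,145])*11).round(0).tolist()
s=telemetry.state()["ee_pos"]
tip=s-[0,0,.0906]
print("pred tip",px([tip]),"flange c",px([tip+[0,0,.024]]),"rim ctr .5405,.0945",px([[.5405,.0945,.145],[.5455,.0945,.145],[.5405,.0995,.145]]))
E
```

```text
time: 12.05
ee_pos: [0.5409, 0.0942, 0.2404]
tool_rot: [-0.0, -0.297, 0.955, 0.0]
contact_force: [0.8, 0.1, -0.8]
gripper_width: 0.0133
t 12.05 ee [540.9  94.2 240.4] tool shift mm [0.1 0.5 4.9] yaw y-axis 2.174 z [-0.001  0.    -1.   ] f [ 0.8  0.1 -0.8] w 13.3 j [ 0.05  0.24  1.56  0.    1.34 -2.13]
rotvec options [[0.0, -0.001, 0.004], [0.001, 0.001, -3.138]]
pred tip [[329.0, 366.0]] flange c [[332.0, 285.0]] rim ctr .5405,.0945 [[326.0, 383.0], [345.0, 382.0], [322.0, 373.0]]
```

View pics/s6.png

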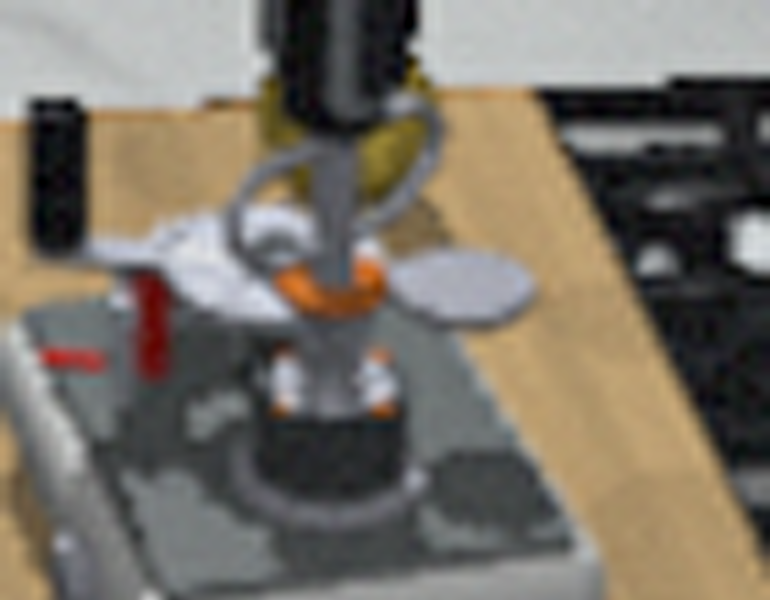

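Socket marks centre at crop (334,380), and the beater axis at about (329,…). That calls for a nudge of about 1 mm in +x and +y, then a slow descent while watching force.

```bash
python3 -m pendant '[-1.2,0.5,2,0,0,0,5,0,0,2,0,0,0,5,0,0,2,0,0,0,5,0,0,2,0,0,0,5,0,0,0,0,0,0,5]'; python3 -c "
from h import *
go([.5415,.0953,.231],2.17); print(telemetry.state()['torque'])"
```

```text
time: 12.6
ee_pos: [0.5416, 0.0955, 0.2326]
tool_rot: [-0.0, -0.297, 0.955, 0.0]
contact_force: [0.2, -0.0, -1.3]
gripper_width: 0.0132
t 12.6 ee [541.6  95.5 232.6] tool shift mm [ 0.2 -0.1  1.6] yaw y-axis 2.174 z [-0.  0. -1.] f [ 0.2 -0.  -1.3] w 13.2 j [ 0.05  0.24  1.57  0.    1.32 -2.13]
rotvec options [[0.0, -0.0, 0.004], [0.0, 0.0, -3.138]]
[-0.01364359 -0.01155674 -0.01199428]
```

```bash
python3 -m pendant '[0,0,2,0,0,0,5,0,0,2,0,0,0,5,0,0,2,0,0,0,5,0,0,0,0,0,0,5]'; python3 -c "
from h import *
go([.5415,.0953,.213],2.17); print(telemetry.state()['torque'])"
```

```text
time: 13.0
ee_pos: [0.5417, 0.0954, 0.2265]
tool_rot: [-0.0, -0.297, 0.955, -0.0]
contact_force: [-0.1, -1.5, -1.7]
gripper_width: 0.0134
t 13.0 ee [541.7  95.4 226.5] tool shift mm [ 0.2  0.1 13.5] yaw y-axis 2.174 z [-0. -0. -1.] f [-0.1 -1.5 -1.7] w 13.4 j [ 0.05  0.25  1.58 -0.    1.31 -2.13]
rotvec options [[-0.0, -0.0, 0.004], [0.0, -0.0, -3.138]]
[-0.15292813 -0.08817668 -0.04151023]
```

The splines are 9 mm into the socket with little force. I keep going.

```bash
python3 -m pendant '[0,0,2,0,0,0,5,0,0,2,0,0,0,5,0,0,2,0,0,0,5,0,0,2,0,0,0,5,0,0,2,0,0,0,5,0,0,0,0,0,0,5]'; python3 -c "
from h import *
go([.5415,.0953,.213],2.17); print(telemetry.state()['torque'])"
```

```text
time: 13.6
ee_pos: [0.5418, 0.0955, 0.217]
tool_rot: [0.0, -0.297, 0.955, -0.0]
contact_force: [-0.7, -0.3, 3.4]
gripper_width: 0.013
t 13.6 ee [541.8  95.5 217. ] tool shift mm [0.3 0.1 4. ] yaw y-axis 2.174 z [ 0.001 -0.    -1.   ] f [-0.7 -0.3  3.4] w 13.0 j [ 0.05  0.25  1.6  -0.    1.29 -2.13]
rotvec options [[-0.0, 0.001, 0.004], [-0.001, -0.001, -3.138]]
[-0.18878994  0.01924643 -0.01539553]
```

```bash
python3 -m pendant '[0,0,1.5,0,0,0,5,0,0,1.5,0,0,0,5,0,0,0,0,0,0,5]' 80; python3 -m pendant '[0,0,1,0,0,0,5,0,0,0,0,0,0,5]';python3 -m pendant '[0,0,1,0,0,0,5,0,0,0,0,0,0,5]'
```

```text
time: 13.9
ee_pos: [0.5418, 0.0955, 0.2143]
tool_rot: [0.0, -0.297, 0.955, -0.0]
contact_force: [-1.1, -0.9, 5.0]
gripper_width: 0.0133
time: 14.1
ee_pos: [0.5418, 0.0954, 0.2136]
tool_rot: [0.001, -0.297, 0.955, -0.0]
contact_force: [-0.0, -0.2, 6.7]
gripper_width: 0.013
time: 14.3
ee_pos: [0.5418, 0.0955, 0.2136]
tool_rot: [0.001, -0.297, 0.955, -0.0]
contact_force: [-2.0, -0.7, 11.3]
gripper_width: 0.0131
```

```bash
python3 -m pendant '[0,0,1,0,0,0,5,0,0,0,0,0,0,5]';python3 -m pendant '[0,0,1,0,0,0,5,0,0,0,0,0,0,5,0,0,0,0,0,0,5]'; python3 - <<'E'
from h import *
c=grab("side")
s=cv2.cvtColor(c["color"][145:200,230:300],4)
cv2.imwrite("pics/s7.png",cv2.resize(s,(770,605),interpolation=2)[:600])
E
```

```text
time: 14.5
ee_pos: [0.5419, 0.0955, 0.2136]
tool_rot: [0.001, -0.297, 0.955, -0.0]
contact_force: [-4.7, -0.6, 17.2]
gripper_width: 0.0134
time: 14.8
ee_pos: [0.5419, 0.0955, 0.2135]
tool_rot: [0.002, -0.297, 0.955, -0.0]
contact_force: [-4.9, -0.9, 20.3]
gripper_width: 0.0131
```

View pics/s7.png

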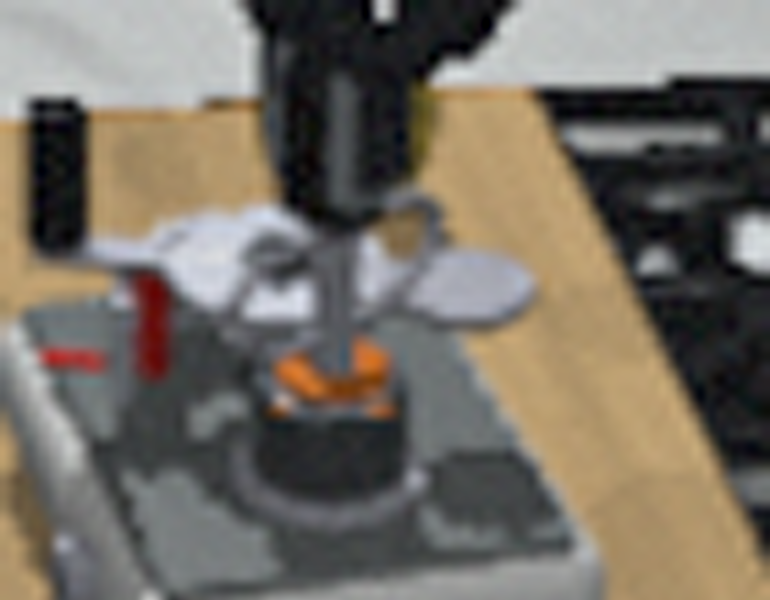

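The flange at (332,375) sits inside the socket rim with the marks visible around it. The lever is still at the red mark, the hard stop is at the expected height, and the push is 20 N. Handing in.

```bash
python3 -c "
from rig import ctrl,telemetry
s=telemetry.state();print(s['ee_pos'],s['contact_force'],s['gripper_width']);print(ctrl.hand_in())"
```

```text
[0.54189483 0.0954831  0.21352734] [-4.96351153 -1.07054142 21.02866747] 0.012968600442059134
the job is handed in; nothing more can be done
None
```

The lever is in the red-marked notch and the beater is pressed fully home in the socket, still gripped. I handed the job in at about 15 s.

- **Lever:** I gripped the knob, swung it round and released it. A check from the pictures put it at about 1.12 rad, with the socket uncovered. The last side picture shows it unmoved.
- **Beater:** I lifted it from its stand by the grip, turned it about 0.54 rad to match the socket and slid it in. The ejector spring showed up as about 3 to 7 N on the way down.
- **Final state:** The tool stopped hard at 213.5 mm, which puts the beater's tip 22 mm below the rim as it should be. At hand-in it was pressing down with about 21 N, plus about 5 N sideways, and the gripper was closed on the tab at 13 mm. The last side picture shows the orange flange sitting on the rim.
- **Bystanders:** I did not touch or go near them, but I did not re-measure their positions at the end.
- **Disagreement:** The two cameras differed by 1 to 2 mm on the socket centre, so I settled it with a close side view before lowering. The beater then went in without jamming. The arm blocked the top camera during insertion, so only the side camera confirms the final seating.

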